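# Re-rack the culture vials in reverse order

## Robot

A 6-joint arm with a two-finger parallel gripper is mounted at the origin on the work surface. World frame = base frame: x ahead of the robot, y to its left, z up, the work surface at z = 0. Lengths are in m, angles in rad, forces in N, time in s.
With the tool pointing down it reaches from about 0.25 to 0.775 m from the base axis. Payload 4 kg.
Tool frame: the origin (TCP) lies midway between the tips of the shut fingers; the grasp point (between the pads) lies 19 mm behind it (robot.hold_point_z is the distance from the TCP to the grasp point, in m); z points along the fingers, y is the line along which they close (so a half turn about z gives the same grasp; the last joint's range is limited). The gripper opens to 94 mm and grips with 3 to 60 N. Pads are 16 mm wide; open, the fingers measure 119 mm over their backs; the gripper's body (75 mm by 177 mm) begins 78 mm behind the grasp point.
Start: joints at [1.08, 0.087, 1.371, -0, 1.684, -0.103], TCP at [0.208, 0.509, 0.173] pointing down, gripper open.
Joint ranges: [-3.1, 3.1], [-0.76, 2.03], [0.27, 2.55], [-1.08, 4.22], [0.17, 2.65], [-2.57, 2.57]. Speed limits (rad/s): [2.79, 2.79, 3.14, 3.14, 3.14, 3.14].

## Interface

Orientations are given as [roll, pitch, yaw] about the fixed x, y, z axes, in that order (R = Rz(yaw) Ry(pitch) Rx(roll)).
In Python, from bench import readout, imaging, robot gives the robot as it stands.
- The arm moves only by the tool carry_out, never from a script. Its argument "motion" is text: rows parted by semicolons, each of 7 numbers parted by spaces: the shift along the tool's x, y, z each as a share of 200 mm, from -1 to 1, then the turn, a rotation vector about the tool's x, y, z each as a share of 120 degrees, from -1 to 1, then the opening, from 0 (shut) to 1 (fully open). A call has 1 to 12 rows; each row shifts and turns the commanded pose from where the row before left it, along the tool's axes as they then stand; what a row does not reach is not made up. A row lasts 1/8 s, in which the tool goes at most 62.5 mm and 10.7 degrees, less where a joint would pass 70% of its speed; a pose out of reach is approached as far as the arm can. A call with a number of a shift or a turn outside -1 to 1 is refused whole. A call with a gripper value outside its range is refused whole. The fingers move at their own pace and stop on an object; the grip force is fixed at half the most. Time passes only in rows, so rows that do not move let the fingers close. It gives the time, the measured TCP pose, the force, the opening and the grip force at its end, in the units of the state.
- readout.get_obs(): the state, without advancing time (a new reading comes with each control period).
- imaging.snapshot(name): name is "side" or "top"; returns a dict with "pixels" (384x512x3 uint8, red, green, blue), "fx", "fy", "cx", "cy" (pixels), "dist_coeffs" ([k1, k2, p1, p2, k3] as OpenCV has them; the pictures are not rectified), "R" (3x3) and "t" (3): a world point X has camera coordinates R X + t. Camera axes: x right, y down, z forward; pixel columns grow to the right and rows downward; lengths in m; the calibration is good to about 2 mm. A picture is of the moment at which its call begins. There is no depth.
- robot.close_job(): hands the job in; it is judged then, once.
The state is a dict: "time": time; "joint_positions": joint angles; "qvel": joint speeds; "joint_torque": joint torques, N m; "tool_pos": TCP position; "ee_rot": TCP orientation; "wrist_force": force on the tool from outside, world axes, zero at the start; "wrist_torque": the same for the moment, N m; "width": finger opening in m; "finger_force": force on a finger pad.
Only numpy, scipy, OpenCV 4.12 (cv2) and the standard library are available. Lean on these libraries where they do the work, as an engineer would, in place of code of your own. Each camera call takes 0.05 s, during which the arm holds its last target. There are 200 camera calls.

## Task

Move the four capped culture vials from the grey rack with the coloured rings into the empty white rack, one to a place, in reverse order counted from each rack's black end block: the vial that was nearest the black block goes to the place farthest from the white rack's black block, the second to the second farthest, and so on. Keep every vial upright all the way, and set each one down gently so that it stands on the floor of its recess.

Things in the scene. Friction and masses are not known exactly. Their poses are not given: they have to be found in the camera images.
- vial_red: Loose capped culture vial, upright: clear glass body 28 mm diameter, red screw cap 32 mm diameter from 68 mm to the top at 90 mm; about 60 g. Origin: centre of its underside; z up along its axis; its yaw means nothing. It starts standing inside the red ring on the old rack.
- vial_blue: Loose capped culture vial, upright: clear glass body 28 mm diameter, blue screw cap 32 mm diameter from 68 mm to the top at 90 mm; about 60 g. Origin: centre of its underside; z up along its axis; its yaw means nothing. It starts standing inside the blue ring on the old rack.
- vial_yellow: Loose capped culture vial, upright: clear glass body 28 mm diameter, yellow screw cap 32 mm diameter from 68 mm to the top at 90 mm; about 60 g. Origin: centre of its underside; z up along its axis; its yaw means nothing. It starts standing inside the yellow ring on the old rack.
- vial_green: Loose capped culture vial, upright: clear glass body 28 mm diameter, green screw cap 32 mm diameter from 68 mm to the top at 90 mm; about 60 g. Origin: centre of its underside; z up along its axis; its yaw means nothing. It starts standing inside the green ring on the old rack.
- ring_red: Fixed red plastic ring on the old rack's base, marking the place where the red-capped vial stands at the start: outside diameter 53 mm, inside 44 mm, 10 mm high. Origin: centre of its underside, which is level with the floor the vial stands on. It stays there when the vial is taken away. Which ring is at which place of the old rack changes from start to start.
- ring_blue: Fixed blue plastic ring on the old rack's base, marking the place where the blue-capped vial stands at the start: outside diameter 53 mm, inside 44 mm, 10 mm high. Origin: centre of its underside, which is level with the floor the vial stands on. It stays there when the vial is taken away. Which ring is at which place of the old rack changes from start to start.
- ring_yellow: Fixed yellow plastic ring on the old rack's base, marking the place where the yellow-capped vial stands at the start: outside diameter 53 mm, inside 44 mm, 10 mm high. Origin: centre of its underside, which is level with the floor the vial stands on. It stays there when the vial is taken away. Which ring is at which place of the old rack changes from start to start.
- ring_green: Fixed green plastic ring on the old rack's base, marking the place where the green-capped vial stands at the start: outside diameter 53 mm, inside 44 mm, 10 mm high. Origin: centre of its underside, which is level with the floor the vial stands on. It stays there when the vial is taken away. Which ring is at which place of the old rack changes from start to start.
- old_rack: Fixed grey base plate, 70 mm (x) by 250 mm (y), 8 mm thick, carrying the four coloured rings. Four places along its y axis, at x = 0, y = -82.5, -27.5, 27.5, 82.5 mm; floor 8 mm above the table. Black block (70 x 16 mm, top at 30 mm) at y = +115 mm marks the end to count from. Origin: centre of underside, z up. Left or right of the robot, any yaw.
- new_rack: Fixed white rack, empty at the start, 70 mm (x) by 250 mm (y), 18 mm high, with four round recesses 44 mm in diameter and 10 mm deep. Four places along its y axis, at x = 0, y = -82.5, -27.5, 27.5, 82.5 mm; floor 8 mm above the table. Black block (70 x 16 mm, top at 30 mm) at y = +115 mm marks the end to count from. Origin: centre of underside, z up. Left or right of the robot, any yaw.
There are look-alikes about, which are no part of the job. Leave any orange or purple look-alike of the vial_yellow alone.

How it is judged:
By the outcome, as a careful person would: the job done as asked, in the order asked, and still so for the second after the job is handed in, with the robot touching nothing.
It also fails if it takes over 109 s, if anything falls off the work surface, if the arm or the gripper's body presses on something with over 40 N, if the wrist force passes 120 N, or if a joint passes its speed limit or range.

## Working session

There is one attempt and no reset: what is moved stays moved. The work goes in short steps, Python scripts to look and compute and a tool call to move; the robot and the scene stay as the last step left them, time stands still between calls to the robot, and variables do not carry over. Pictures are saved under pics/ and viewed, at most 16 in all, crops included, and the job is handed in when it is done.

Besides the shell and the picture viewer there is one more tool, called after "Request:" by a JSON object that holds its "name" and its "arguments". carry_out: Moves the arm, as the interface text tells. Its arguments: {"type":"object","properties":{"motion":{"type":"string"}},"required":["motion"]}

```bash
mkdir -p pics; ls; python3 - <<'E'
from bench import readout, imaging, robot
import cv2
for n in("top","side"):
    s=imaging.snapshot(n); cv2.imwrite(f"pics/{n}0.png",s["pixels"][:,:,::-1])
    print(n,s["fx"],s["fy"],s["cx"],s["cy"],s["dist_coeffs"],s["R"],s["t"])
print(readout.get_obs(), robot.hold_point_z)
E
```

```text
pics
top 349.85972365311085 349.85972365311085 258.2240361614614 197.57187712597766 [-0.09592878  0.          0.          0.          0.        ] [[ 0.00919538 -0.99995411 -0.00268912]
 [-0.99074526 -0.00874643 -0.13545229]
 [ 0.13542255  0.00390976 -0.99078022]] [-0.00177915  0.56474851  0.70306647]
side 385.2377944242906 385.2377944242906 247.52961506932115 190.0865023171617 [0.03992182 0.         0.         0.         0.        ] [[-0.99916979 -0.03547969 -0.02002287]
 [-0.00506495  0.59585269 -0.80307778]
 [ 0.04042363 -0.80230964 -0.59553772]] [0.55568687 0.03121394 0.91189176]
{'time': 0.1, 'joint_positions': array([ 1.07989823e+00,  8.78829269e-02,  1.37209903e+00, -1.42241959e-05,
        1.68358797e+00, -1.03117412e-01]), 'qvel': array([-0.00120619, -0.00121946, -0.00221533,  0.00028647, -0.0010418 ,
        0.00115473]), 'joint_torque': array([ 2.31843464e-03, -3.41250193e+01, -3.03302729e+01,  7.20726396e-02,
        3.03134252e-02, -1.10941357e-04]), 'tool_pos': array([0.20772881, 0.50866239, 0.17182235]), 'ee_rot': array([-3.13962443e+00, -1.89468189e-04,  2.75381020e+00]), 'wrist_force': array([-0.56332896, -0.36534408,  0.38153195]), 'wrist_torque': array([ 0.08295633,  0.00585599, -0.07924515]), 'finger_force': 0.0, 'width': 0.09374454127582747} 0.0188
```

View pics/top0.png

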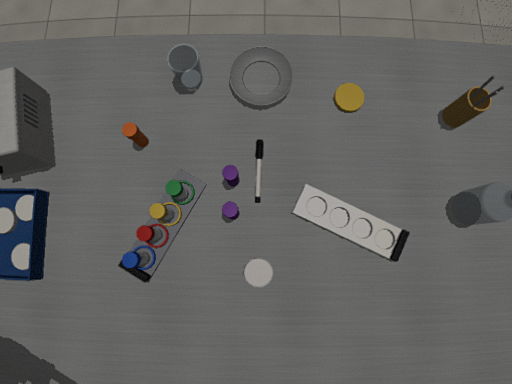

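View pics/side0.png

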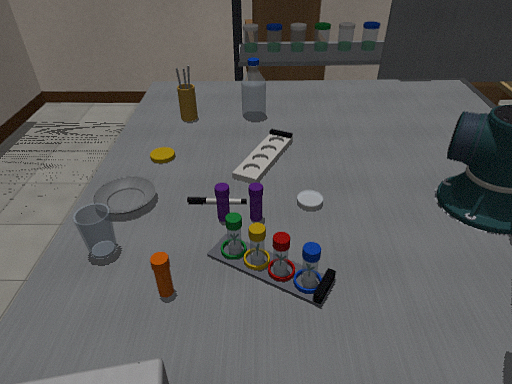

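The grey rack is on the left in the top view. Its black block is at about (135,271), and the order from there is blue (131,260), red (145,234), yellow (157,211), green (174,188). The white rack is on the right with its black block at about (400,244) and its farthest hole at (316,206). Next I'll enlarge both racks.

```bash
python3 - <<'E'
import cv2, numpy as np
a=cv2.imread("pics/top0.png"); b=cv2.imread("pics/side0.png")
def crop(im,x,y,w,h,k,n):
    c=cv2.resize(im[y:y+h,x:x+w],None,fx=k,fy=k,interpolation=cv2.INTER_CUBIC)
    c=np.clip(c*1.4,0,255).astype('uint8')
    for i in range(0,w,10):
        cv2.line(c,(i*k,0),(i*k,6 if i%50 else 14),(0,255,255),1)
        if i%20==0: cv2.putText(c,str(x+i),(i*k,24),0,.4,(0,255,255),1)
    for i in range(0,h,10):
        cv2.line(c,(0,i*k),(6,i*k),(0,255,255),1)
        if i%20==0: cv2.putText(c,str(y+i),(8,i*k+4),0,.4,(0,255,255),1)
    cv2.imwrite("pics/"+n,c)
crop(a,285,175,130,95,6,"c_new.png")
crop(a,110,160,110,125,4,"c_old.png")
E
```

```text
(no output)
```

View pics/c_new.png

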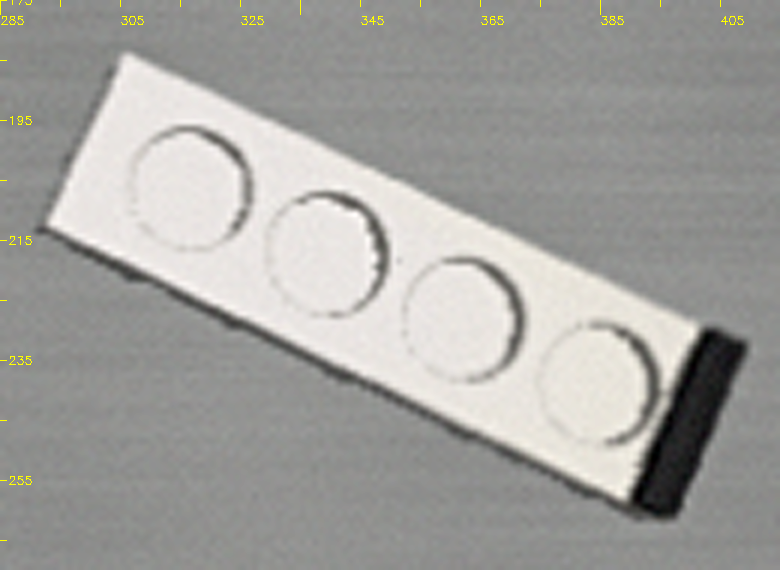

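View pics/c_old.png

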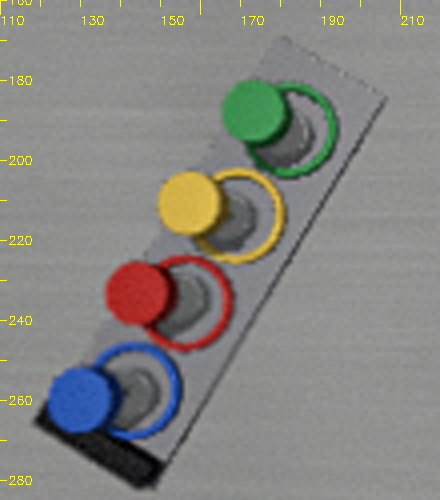

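The crops show these top-view pixels:
- **White-rack hole rims:** (316.2,205.9), (339.1,216.9), (361.7,227.7), (384.4,238.6).
- **Ring centres:** blue (143,257), red (155.7,235), yellow (169,213.2), green (181.7,191.5).
- **Cap tops:** blue (130.1,259.4), red (144.4,232.9), yellow (157.1,210.4), green (173.4,187.4).

```bash
cat > geo.py <<'E'
import numpy as np, cv2
from bench import imaging
def back(s,uv,z):
    K=np.array([[s["fx"],0,s["cx"]],[0,s["fy"],s["cy"]],[0,0,1]])
    p=cv2.undistortPoints(np.array(uv,float).reshape(-1,1,2),K,np.array(s["dist_coeffs"]))[:,0]
    R=np.array(s["R"]);C=-R.T@np.array(s["t"])
    d=np.c_[p,np.ones(len(p))]@R
    return (C+d*((z-C[2])/d[:,2])[:,None])[:,:2]
def rack(P):  # P ordered by local y = +82.5..-82.5
    y=np.array([82.5,27.5,-27.5,-82.5])/1e3
    c=P.mean(0); v=(y[:,None]*(P-c)).sum(0); a=np.arctan2(v[1],v[0]); u=v/np.linalg.norm(v)
    return c,a,c+y[:,None]*u,P-(c+y[:,None]*u)
E
python3 - <<'E'
from geo import *
np.set_printoptions(precision=4,suppress=True)
s=imaging.snapshot("top"); sd=imaging.snapshot("side")
H=back(s,[(384.4,238.6),(361.7,227.7),(339.1,216.9),(316.2,205.9)],.018); print("new",*rack(H))
Rg=back(s,[(143,257),(155.7,235),(169,213.2),(181.7,191.5)],.018); print("old",*rack(Rg))
Cp=back(s,[(130.1,259.4),(144.4,232.9),(157.1,210.4),(173.4,187.4)],.098); print("caps",Cp)
# side check: cap blobs
hsv=cv2.cvtColor(sd["pixels"],cv2.COLOR_RGB2HSV); 
K=np.array([[sd["fx"],0,sd["cx"]],[0,sd["fy"],sd["cy"]],[0,0,1]])
o=lambda P,z:cv2.projectPoints(np.c_[P,np.full(len(P),z)],cv2.Rodrigues(np.array(sd["R"]))[0],np.array(sd["t"]),K,np.array(sd["dist_coeffs"]))[0][:,0]
print("side caps pred",o(Cp,.098)); print("side rings",o(Rg,.018)); print("side holes",o(H,.018))
b=sd["pixels"][:,:,::-1]
c=cv2.resize(b[205:305,205:345],None,fx=5,fy=5,interpolation=cv2.INTER_CUBIC)
for P,col in((o(Cp,.098),(255,255,255)),(o(Rg,.018),(255,0,255))):
    for u,v in P: cv2.drawMarker(c,(int((u-205+.5)*5),int((v-205+.5)*5)),col,0,10,1)
d=cv2.resize(b[120:190,225:305],None,fx=5,fy=5,interpolation=cv2.INTER_CUBIC)
for u,v in o(H,.018): cv2.drawMarker(d,(int((u-225+.5)*5),int((v-120+.5)*5)),(255,0,255),0,10,1)
c[:350,:400]=c[:350,:400]; out=np.zeros((500+0,700+0,3),np.uint8); cv2.imwrite("pics/s_old.png",c); cv2.imwrite("pics/s_new.png",d)
E
```

```text
new [ 0.5151 -0.1972] -2.012901517195276 [[ 0.4798 -0.2718]
 [ 0.5034 -0.2221]
 [ 0.5269 -0.1724]
 [ 0.5504 -0.1227]] [[ 0.0002  0.0003]
 [ 0.0001  0.0002]
 [-0.0002 -0.0003]
 [-0.0001 -0.0003]]
old [0.5076 0.2113] 2.6346619931416595 [[0.4355 0.2513]
 [0.4836 0.2246]
 [0.5316 0.1979]
 [0.5797 0.1712]] [[ 0.0004 -0.0003]
 [ 0.0001  0.0004]
 [-0.0002 -0.0003]
 [-0.0002  0.0003]]
caps [[0.4337 0.2498]
 [0.4853 0.2238]
 [0.5295 0.2006]
 [0.5753 0.1702]]
side caps pred [[311.7169 247.1603]
 [281.3707 236.44  ]
 [256.9818 227.5161]
 [233.389  216.6383]]
side rings [[307.2941 278.4783]
 [280.9573 267.4554]
 [256.2806 256.6336]
 [232.9399 246.9212]]
side holes [[276.4385 140.1448]
 [268.6051 148.722 ]
 [260.3087 157.8315]
 [251.2199 167.739 ]]
```

View pics/s_old.png

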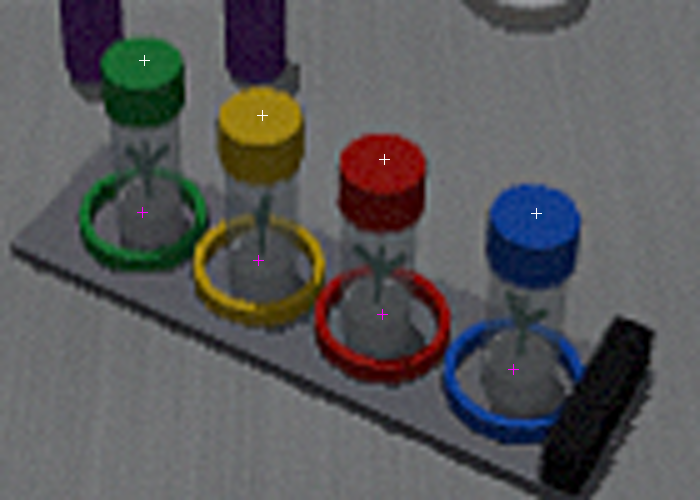

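View pics/s_new.png

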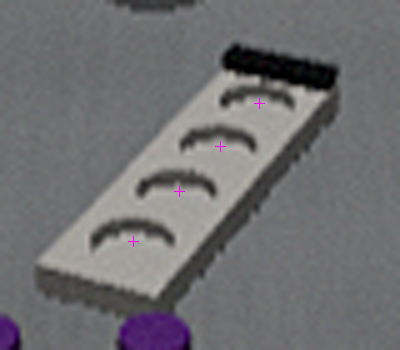

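The side view agrees with the top-view estimates to within 1–2 mm. I'll grip across the rack, with tool x along the rack axis. Next is a small helper that converts a target pose into move units.

```bash
cat > go.py <<'E'
import sys,numpy as np
from bench import readout
from scipy.spatial.transform import Rotation as R
V=dict(b=(.4337,.2498),r=(.4853,.2238),y=(.5295,.2006),g=(.5753,.1702),
       B=(.5504,-.1227),R=(.5269,-.1724),Y=(.5034,-.2221),G=(.4798,-.2718))
def plan(k,z):
    o=readout.get_obs(); Rc=R.from_euler("xyz",o["ee_rot"]); yaw=2.6347 if k.islower() else 1.1287
    Rt=R.from_euler("xyz",[np.pi,0,yaw]); d=np.array([*V[k],z])-o["tool_pos"]
    print(k,z,"turn first:",np.round((Rc.inv()*Rt).as_rotvec()/np.radians(120),4),
      "then shift(target axes):",np.round(Rt.inv().apply(d)/.2,4),"| shift(current axes):",np.round(Rc.inv().apply(d)/.2,4))
    print(round(o["time"],2),o["tool_pos"].round(4),o["ee_rot"].round(4),o["width"],o["finger_force"])
plan(sys.argv[1],float(sys.argv[2]))
E
python3 go.py b 0.172
```

```text
b 0.172 turn first: [-0.0006 -0.      0.0569] then shift(target axes): [-1.6163e+00 -5.8410e-01  8.0000e-04] | shift(current axes): [-1.5355e+00 -7.7200e-01  1.5000e-03]
0.2 [0.2078 0.5089 0.1722] [-3.1403e+00 -2.0000e-04  2.7538e+00] 0.09357396330066486 0.0
```

Request:
{"name": "carry_out", "arguments": {"motion": "0 0 0 0 0 0.0569 0.7; -0.1616 -0.0584 0 0 0 0 0.7; -0.1616 -0.0584 0 0 0 0 0.7; -0.1616 -0.0584 0 0 0 0 0.7; -0.1616 -0.0584 0 0 0 0 0.7; -0.1616 -0.0584 0 0 0 0 0.7; -0.1616 -0.0584 0 0 0 0 0.7; -0.1616 -0.0584 0 0 0 0 0.7; -0.1616 -0.0584 0 0 0 0 0.7; -0.1616 -0.0584 0 0 0 0 0.7; -0.1616 -0.0584 0 0 0 0 0.7; 0 0 0 0 0 0 0.7"}}

```text
time: 1.7
tool_pos: [0.4347, 0.2487, 0.1724]
ee_rot: [-3.141, -0.0, 2.631]
wrist_force: [-0.0, -0.1, 0.4]
width: 0.0657
finger_force: 0.0
```

```bash
python3 go.py b 0.068; python3 - <<'E'
from geo import *
s=imaging.snapshot("top"); cv2.imwrite("pics/t1.png",cv2.resize(s["pixels"][150:300,90:250,::-1],None,fx=4,fy=4))
E
```

```text
b 0.068 turn first: [-0.0003 -0.0002 -0.0017] then shift(target axes): [0.0069 0.0025 0.5222] | shift(current axes): [0.0067 0.0029 0.5222]
1.7 [0.4347 0.2487 0.1724] [-3.1409e+00 -4.0000e-04  2.6311e+00] 0.06572888074262627 0.0
```

View pics/t1.png

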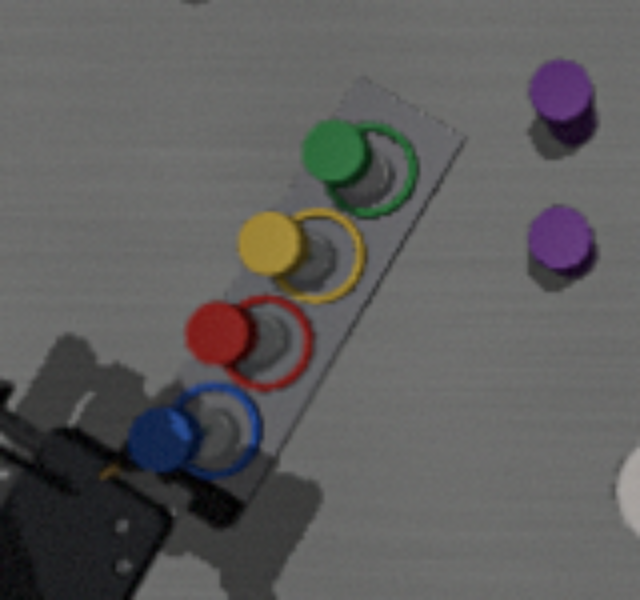

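The top view shows the gripper shadowing the blue cap at crop (163,438). Parallax makes the alignment hard to judge, so I'll lower to just above cap height and check from the side.

Request:
{"name": "carry_out", "arguments": {"motion": "0.0067 0.0029 0.1 0 0 -0.0017 0.7; 0 0 0.1 0 0 0 0.7; 0 0 0.08 0 0 0 0.7; 0 0 0 0 0 0 0.7"}}

```text
time: 2.25
tool_pos: [0.4315, 0.2515, 0.1153]
ee_rot: [-3.139, -0.002, 2.639]
wrist_force: [0.0, 0.3, 0.0]
width: 0.0655
finger_force: 0.0
```

```bash
python3 go.py b 0.068; python3 - <<'E'
from geo import *
s=imaging.snapshot("top"); t=imaging.snapshot("side")
f=lambda i:cv2.resize(np.ascontiguousarray(i),None,fx=4,fy=4)
cv2.imwrite("pics/t2.png",np.hstack([f(s["pixels"][200:330,80:175,::-1]),f(t["pixels"][180:310,250:350,::-1])]))
E
```

```text
b 0.068 turn first: [-0.0011 -0.0011  0.0022] then shift(target axes): [-0.0139 -0.002   0.2366] | shift(current axes): [-0.0145 -0.0015  0.2366]
2.25 [0.4315 0.2515 0.1153] [-3.1392e+00 -2.2000e-03  2.6393e+00] 0.06547414325386972 0.0
```

View pics/t2.png

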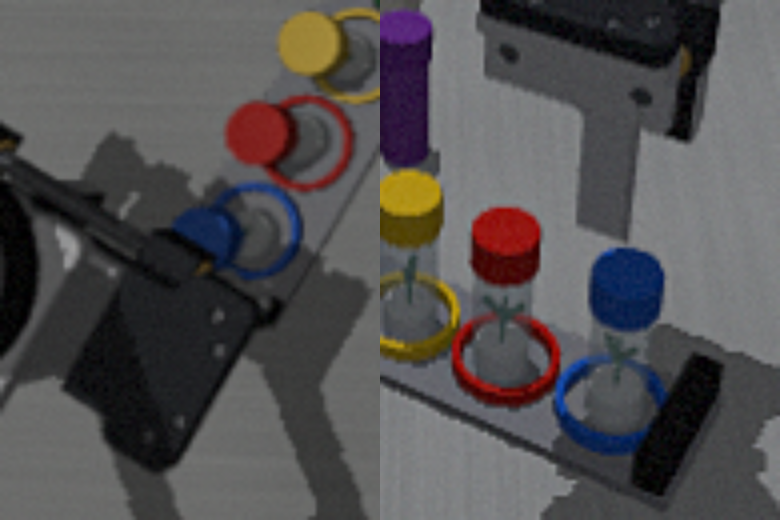

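```bash
python3 - <<'E'
from geo import *
from bench import readout
o=readout.get_obs();p=o["tool_pos"]
for n in("side","top"):
    s=imaging.snapshot(n);K=np.array([[s["fx"],0,s["cx"]],[0,s["fy"],s["cy"]],[0,0,1]])
    P=np.array([p,p+.04*np.array([.485,.875,0]),p-.04*np.array([.485,.875,0]),[.4337,.2498,.098]])
    q=cv2.projectPoints(P,cv2.Rodrigues(np.array(s["R"]))[0],np.array(s["t"]),K,np.array(s["dist_coeffs"]))[0][:,0]
    print(n,q.round(1).tolist(), (4*(q-([250,180] if n=="side" else [80,200]))+[380*(n=="side"),0]).round().tolist())
print(p)
E
```

```text
side [[313.2, 239.9], [303.4, 254.7], [322.2, 226.2], [311.7, 247.2]] [[633.0, 239.0], [594.0, 299.0], [669.0, 185.0], [627.0, 269.0]]
top [[125.4, 260.2], [108.0, 249.4], [143.1, 271.1], [130.1, 259.4]] [[181.0, 241.0], [112.0, 198.0], [252.0, 284.0], [200.0, 238.0]]
[0.43290371 0.25176597 0.11732713]
```

```bash
python3 - <<'E'
from geo import *
t=imaging.snapshot("side")
c=cv2.resize(t["pixels"][110:290,250:450,::-1],None,fx=4,fy=3.3333,interpolation=cv2.INTER_CUBIC) if 0 else cv2.resize(np.ascontiguousarray(t["pixels"][140:290,255:455,::-1]),None,fx=4,fy=4,interpolation=cv2.INTER_CUBIC)
cv2.imwrite("pics/t3.png",np.clip(c*1.8,0,255).astype('uint8'))
E
```

```text
(no output)
```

View pics/t3.png

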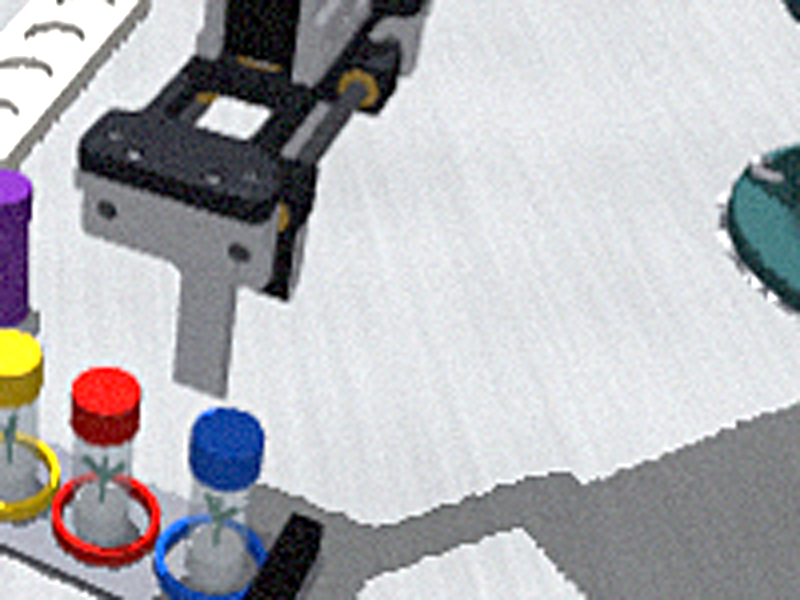

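In the side view the near fingertip is at about px (305,237), while the expected position is (303,255). That puts it too high or too far back, so I'll check the top view.

```bash
python3 - <<'E'
from geo import *
t=imaging.snapshot("top")
c=cv2.resize(np.ascontiguousarray(t["pixels"][210:350,20:180,::-1]),None,fx=4,fy=4,interpolation=cv2.INTER_CUBIC)
cv2.imwrite("pics/t4.png",(255*(c/255.)**.5).astype('uint8'))
E
```

```text
(no output)
```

View pics/t4.png

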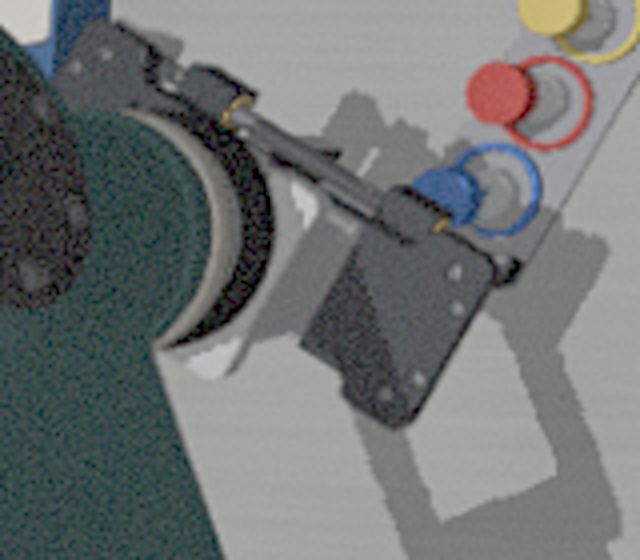

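```bash
python3 - <<'E'
from geo import *
from scipy.optimize import least_squares
s=imaging.snapshot("top");t=imaging.snapshot("side")
def pr(s,P):
    K=np.array([[s["fx"],0,s["cx"]],[0,s["fy"],s["cy"]],[0,0,1]])
    return cv2.projectPoints(np.array([P]),cv2.Rodrigues(np.array(s["R"]))[0],np.array(s["t"]),K,np.array(s["dist_coeffs"]))[0].ravel()
u=np.array([.485,.875,0])
f=lambda q:np.r_[pr(t,q[:3]+q[3]*u)-[299.5,180],pr(s,q[:3]-q[3]*u)-[127,294]]
print(least_squares(f,[.43,.25,.2,.06]))
# fingertip: if directly under near carriage, height of tip for nominal x,y
for z in (.115,.125,.135,.145,.155): print(z,pr(t,np.array([.4329,.2518,z])+.04*u),pr(t,np.array([.4329,.2518,z])+.033*u),pr(t,np.array([.4329,.2518,z])-.033*u))
E
```

```text
message: `gtol` termination condition is satisfied.
     success: True
      status: 1
         fun: [ 0.000e+00  0.000e+00  0.000e+00  0.000e+00]
           x: [ 4.331e-01  2.504e-01  2.890e-01  7.855e-02]
        cost: 0.0
         jac: [[-7.714e+02  5.568e+01  4.645e+01 -3.254e+02]
               [-2.856e+00  4.408e+02 -6.278e+02  3.843e+02]
               [ 2.730e+01 -7.049e+02 -2.678e+02  6.036e+02]
               [-7.352e+02 -2.242e+01  9.692e+01  3.762e+02]]
        grad: [ 0.000e+00  0.000e+00  0.000e+00  0.000e+00]
  optimality: 0.0
 active_mask: [ 0.000e+00  0.000e+00  0.000e+00  0.000e+00]
        nfev: 6
        njev: 6
0.115 [303.3194403  255.76224929] [305.08784206 253.06344933] [320.55377398 229.49623418]
0.125 [303.71938688 251.42428074] [305.50159289 248.73377583] [321.0785166  225.25269596]
0.135 [304.12749693 247.0047265 ] [305.92373114 244.32321605] [321.61326901 220.93452793]
0.145 [304.54403557 242.50112106] [306.35452742 239.82934052] [322.15833584 216.53960943]
0.155 [304.96927993 237.91089294] [306.79426454 235.24961599] [322.71403471 212.06573399]
```

Triangulating the carriages gives tool xy (0.4331, 0.2504), which is on target. Only the apparent fingertip height is doubtful, so I'll descend astride the vial and check again.

Request:
{"name": "carry_out", "arguments": {"motion": "0 0 0.06 0 0 0 0.7; 0 0 0.06 0 0 0 0.7; 0 0 0.06 0 0 0 0.7; 0 0 0.05 0 0 0 0.7; 0 0 0 0 0 0 0.7"}}

```text
time: 3.28
tool_pos: [0.4321, 0.2509, 0.0694]
ee_rot: [-3.14, -0.002, 2.638]
wrist_force: [-0.6, 0.4, 0.2]
width: 0.0658
finger_force: 0.0
```

```bash
python3 go.py b 0.068; python3 - <<'E'
from geo import *
t=imaging.snapshot("side")
c=cv2.resize(np.ascontiguousarray(t["pixels"][170:310,255:375,::-1]),None,fx=4,fy=4,interpolation=cv2.INTER_CUBIC)
cv2.imwrite("pics/t5.png",np.clip(c*1.8,0,255).astype('uint8'))
E
```

```text
b 0.068 turn first: [-0.001  -0.0008  0.0017] then shift(target axes): [-0.0098 -0.001   0.0072] | shift(current axes): [-0.0098 -0.001   0.0072]
3.27 [0.4321 0.2509 0.0694] [-3.1396e+00 -1.6000e-03  2.6382e+00] 0.06579583697060755 0.0
```

View pics/t5.png

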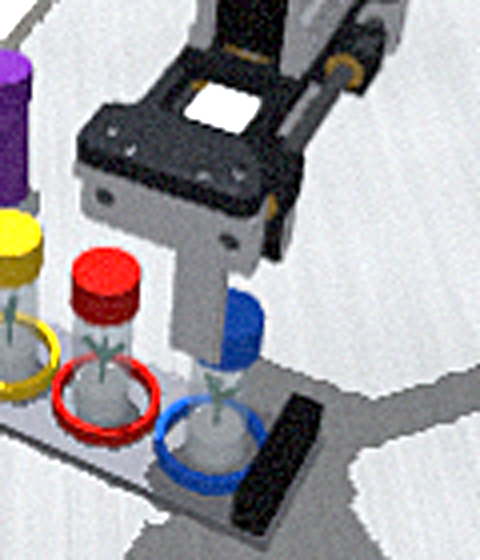

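The near fingertip is at about px (304,259), roughly level with the cap top, so the tips sit higher than the readout suggests. Going down to TCP z = 0.035 is safe either way. The closed width will then show what is gripped: 28 mm for glass, 32 mm for cap.

Request:
{"name": "carry_out", "arguments": {"motion": "-0.005 0 0.045 0 0 0 0.7; 0 0 0.045 0 0 0 0.7; 0 0 0.045 0 0 0 0.7; 0 0 0.035 0 0 0 0.7; 0 0 0 0 0 0 0.7; 0 0 0 0 0 0 0.3; 0 0 0 0 0 0 0.3; 0 0 0 0 0 0 0.3; 0 0 0 0 0 0 0.2; 0 0 0 0 0 0 0.2"}}

```text
time: 4.58
tool_pos: [0.434, 0.2509, 0.0371]
ee_rot: [3.141, 0.0, 2.638]
wrist_force: [-0.3, 0.4, 0.5]
width: 0.0312
finger_force: 30.0
```

```bash
python3 go.py b 0.035; python3 - <<'E'
from geo import *
t=imaging.snapshot("side")
c=cv2.resize(np.ascontiguousarray(t["pixels"][170:310,255:375,::-1]),None,fx=4,fy=4,interpolation=cv2.INTER_CUBIC)
cv2.imwrite("pics/t6.png",np.clip(c*1.8,0,255).astype('uint8'))
E
```

```text
b 0.035 turn first: [0.0002 0.0002 0.0017] then shift(target axes): [-0.0013 -0.0055  0.0106] | shift(current axes): [-0.0013 -0.0055  0.0106]
4.58 [0.434  0.2509 0.0371] [3.1411e+00 3.0000e-04 2.6382e+00] 0.03122190019845807 30.000226199626923
```

View pics/t6.png

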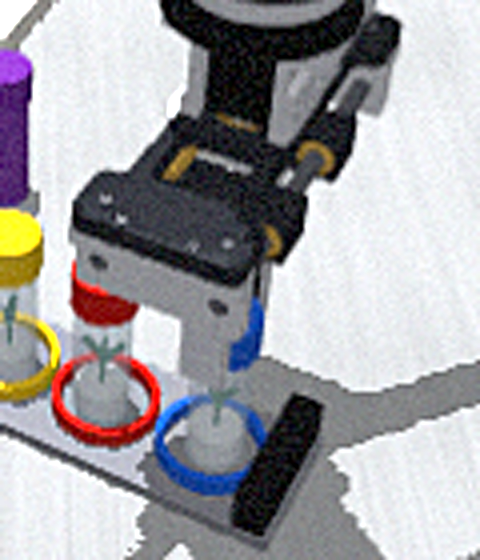

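The width is 31.2 mm with 30 N, so the cap is gripped. I'll lift 130 mm and turn.

Request:
{"name": "carry_out", "arguments": {"motion": "0 0 -0.03 0 0 0 0.2; 0 0 -0.06 0 0 0 0.2; 0 0 -0.1 0 0 0 0.2; 0 0 -0.13 0 0 0 0.2; 0 0 -0.13 0 0 0 0.2; 0 0 -0.11 0 0 0 0.2; 0 0 -0.06 0 0 0 0.2; 0 0 -0.03 0 0 0 0.2; 0 0 0 0 0 0 0.2"}}

```text
time: 5.75
tool_pos: [0.4338, 0.2508, 0.1668]
ee_rot: [-3.141, -0.0, 2.638]
wrist_force: [-0.0, -0.5, -1.3]
width: 0.0317
finger_force: 30.0
```

Request:
{"name": "carry_out", "arguments": {"motion": "0 0 0 0 0 0.03 0.2; 0 0 0 0 0 0.06 0.2; 0 0 0 0 0 0.07 0.2; 0 0 0 0 0 0.07 0.2; 0 0 0 0 0 0.07 0.2; 0 0 0 0 0 0.07 0.2; 0 0 0 0 0 0.07 0.2; 0 0 0 0 0 0.07 0.2; 0 0 0 0 0 0.07 0.2; 0 0 0 0 0 0.07 0.2; 0 0 0 0 0 0.05 0.2; 0 0 0 0 0 0.02 0.2"}}

```text
time: 7.25
tool_pos: [0.4331, 0.2505, 0.1655]
ee_rot: [-3.14, 0.002, 1.129]
wrist_force: [0.4, 0.7, -1.0]
width: 0.0314
finger_force: 30.0
```

```bash
python3 go.py B 0.167; python3 - <<'E'
from geo import *
t=imaging.snapshot("side")
c=cv2.resize(np.ascontiguousarray(t["pixels"][100:300,205:405,::-1]),None,fx=3,fy=3,interpolation=cv2.INTER_CUBIC)
cv2.imwrite("pics/t7.png",np.clip(c*1.8,0,255).astype('uint8'))
E
```

```text
B 0.167 turn first: [-0.0008  0.0009 -0.0001] then shift(target axes): [-1.4359  1.3283 -0.0075] | shift(current axes): [-1.4356  1.3286 -0.0071]
7.25 [0.4331 0.2505 0.1655] [-3.1399e+00  1.9000e-03  1.1285e+00] 0.03138897201886243 29.999367892742157
```

View pics/t7.png

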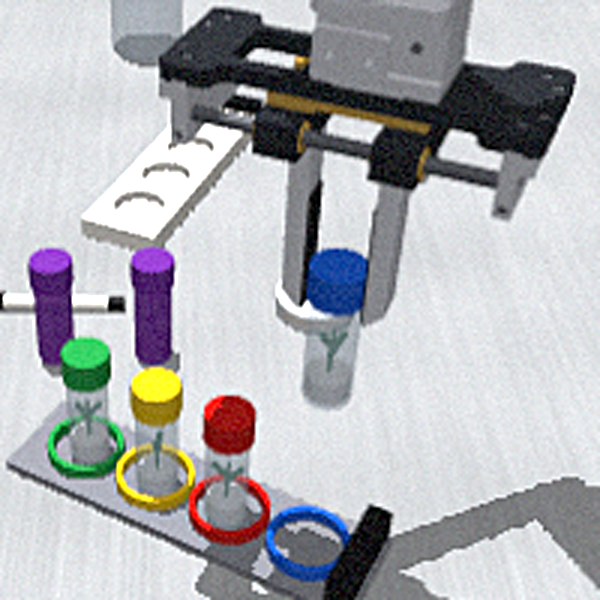

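The side view now shows that what I took for the fingertip was an end bracket of the gripper body. The real fingers hold the vial upright near the cap, with the vial's bottom at crop (328,400). I'll check the projections, and find where the purple vials stand.

```bash
python3 - <<'E'
from geo import *
s=imaging.snapshot("top");t=imaging.snapshot("side")
K=np.array([[t["fx"],0,t["cx"]],[0,t["fy"],t["cy"]],[0,0,1]])
c=np.array([.4333,.2506,0]);u=np.array([.904,-.427,0])
P=[c+[0,0,.138],c+[0,0,.228],c+[0,0,.206],c+[0,0,.166]+.022*u,c+[0,0,.166]-.022*u]
q=cv2.projectPoints(np.array(P),cv2.Rodrigues(np.array(t["R"]))[0],np.array(t["t"]),K,np.array(t["dist_coeffs"]))[0][:,0]
print(["bottom","top","capbot","tipL","tipR"],(3*(q-[205,100])).round())
print("purple",back(s,[(230.5,173),(230.5,210)],.09).round(3))
E
```

```text
['bottom', 'top', 'capbot', 'tipL', 'tipR'] [[327. 391.]
 [341. 261.]
 [337. 295.]
 [293. 342.]
 [370. 365.]]
purple [[0.607 0.059]
 [0.533 0.057]]
```

The vial hangs upright at the expected height, and the path clears the purple vials at (0.607,0.059) and (0.533,0.057). Next is the transit.

Request:
{"name": "carry_out", "arguments": {"motion": "-0.0287 0.0266 0 0 0 0 0.2; -0.0574 0.0531 0 0 0 0 0.2; -0.079 0.073 0 0 0 0 0.2; -0.0933 0.0863 0 0 0 0 0.2; -0.0933 0.0863 0 0 0 0 0.2; -0.0933 0.0863 0 0 0 0 0.2; -0.0933 0.0863 0 0 0 0 0.2; -0.0933 0.0863 0 0 0 0 0.2; -0.0933 0.0863 0 0 0 0 0.2; -0.0933 0.0863 0 0 0 0 0.2; -0.0933 0.0863 0 0 0 0 0.2; -0.0933 0.0863 0 0 0 0 0.2"}}

```text
time: 8.9
tool_pos: [0.5163, -0.0122, 0.1669]
ee_rot: [3.141, 0.0, 1.129]
wrist_force: [0.2, -0.1, -0.3]
width: 0.0313
finger_force: 30.0
```

Request:
{"name": "carry_out", "arguments": {"motion": "-0.0933 0.0863 0 0 0 0 0.2; -0.0933 0.0863 0 0 0 0 0.2; -0.0933 0.0863 0 0 0 0 0.2; -0.0718 0.0664 0 0 0 0 0.2; -0.0431 0.0398 0 0 0 0 0.2; -0.0215 0.0199 0 0 0 0 0.2; -0.0144 0.0133 0 0 0 0 0.2; 0 0 0 0 0 0 0.2; 0 0 0 0 0 0 0.2"}}

```text
time: 10.02
tool_pos: [0.5515, -0.1216, 0.167]
ee_rot: [3.142, -0.0, 1.131]
wrist_force: [0.8, -0.4, -0.6]
width: 0.0317
finger_force: 30.0
```

```bash
python3 go.py B 0.038
```

```text
B 0.038 turn first: [ 0.     -0.0001  0.0011] then shift(target axes): [-0.0076 -0.0027  0.6448] | shift(current axes): [-0.0078 -0.0028  0.6448]
10.03 [ 0.5515 -0.1216  0.167 ] [ 3.1416e+00 -2.0000e-04  1.1310e+00] 0.03166818604411269 29.99991685152054
```

Request:
{"name": "carry_out", "arguments": {"motion": "-0.0078 -0.0028 0.06 0 0 0 0.2; 0 0 0.11 0 0 0 0.2; 0 0 0.12 0 0 0 0.2; 0 0 0.12 0 0 0 0.2; 0 0 0.1 0 0 0 0.2; 0 0 0.06 0 0 0 0.2; 0 0 0.04 0 0 0 0.2; 0 0 0.02 0 0 0 0.2; 0 0 0.01 0 0 0 0.2; 0 0 0.003 0 0 0 0.2; 0 0 0 0 0 0 0.2; 0 0 0 0 0 0 0.2"}}

```text
time: 11.52
tool_pos: [0.5506, -0.1233, 0.0386]
ee_rot: [3.141, -0.0, 1.13]
wrist_force: [0.6, -0.5, -0.9]
width: 0.0315
finger_force: 30.0
```

Request:
{"name": "carry_out", "arguments": {"motion": "0 0 0.004 0 0 0 0.2; 0 0 0.003 0 0 0 0.2; 0 0 0 0 0 0 0.2"}}

```text
time: 11.9
tool_pos: [0.5505, -0.1233, 0.0371]
ee_rot: [3.141, -0.0, 1.13]
wrist_force: [-0.7, -0.5, 1.0]
width: 0.0316
finger_force: 30.0
```

```bash
python3 go.py B 0.038; python3 - <<'E'
from geo import *
t=imaging.snapshot("side");s=imaging.snapshot("top")
f=lambda i,k:cv2.resize(np.ascontiguousarray(i),None,fx=k,fy=k,interpolation=cv2.INTER_CUBIC)
c=np.hstack([f(t["pixels"][70:200,190:320,::-1],3),f(s["pixels"][150:280,280:415,::-1],3)])
cv2.imwrite("pics/t8.png",np.clip(c*1.6,0,255).astype('uint8'))
E
```

```text
B 0.038 turn first: [ 0.0001 -0.0001  0.0008] then shift(target axes): [ 0.0023 -0.0017 -0.0044] | shift(current axes): [ 0.0023 -0.0016 -0.0044]
11.9 [ 0.5505 -0.1233  0.0371] [ 3.1414e+00 -1.0000e-04  1.1303e+00] 0.031587741796005854 30.000183284282684
```

View pics/t8.png

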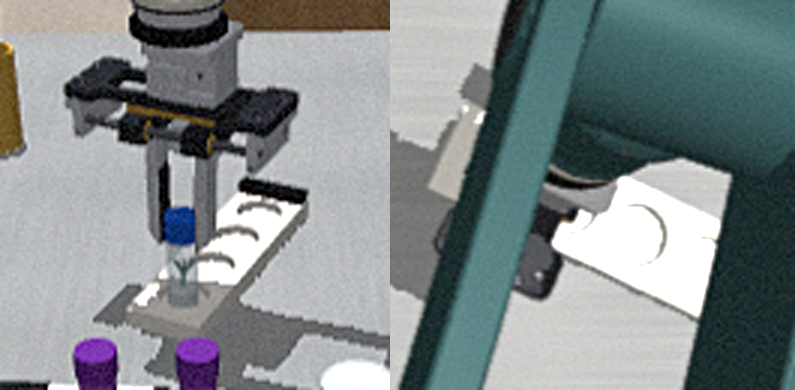

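The vial stands in the recess at side crop (182,290), and the wrist z force has gone from -0.9 to +1.0 N, so it is touching the floor. I'll release and rise.

Request:
{"name": "carry_out", "arguments": {"motion": "0 0 0 0 0 0 0.45; 0 0 0 0 0 0 0.6; 0 0 0 0 0 0 0.6; 0 0 -0.05 0 0 0 0.6; 0 0 -0.12 0 0 0 0.6; 0 0 -0.16 0 0 0 0.6; 0 0 -0.16 0 0 0 0.6; 0 0 -0.11 0 0 0 0.6; 0 0 -0.05 0 0 0 0.6; 0 0 0 0 0 0 0.6"}}

```text
time: 13.25
tool_pos: [0.5508, -0.1234, 0.1677]
ee_rot: [3.14, -0.0, 1.13]
wrist_force: [0.3, 0.6, -0.4]
width: 0.0564
finger_force: 0.0
```

```bash
python3 go.py r 0.167
```

```text
r 0.167 turn first: [ 7.000e-04  5.000e-04 -7.183e-01] then shift(target axes): [1.129  1.3586 0.0034] | shift(current axes): [ 1.4305 -1.0364  0.0021]
13.25 [ 0.5508 -0.1234  0.1677] [ 3.1400e+00 -3.0000e-04  1.1303e+00] 0.05636014765905852 0.0
```

Request:
{"name": "carry_out", "arguments": {"motion": "0.0715 -0.0518 0 0 0 0 0.6; 0.1287 -0.0933 0 0 0 0 0.6; 0.1287 -0.0933 0 0 0 0 0.6; 0.1287 -0.0933 0 0 0 0 0.6; 0.1287 -0.0933 0 0 0 0 0.6; 0.1287 -0.0933 0 0 0 0 0.6; 0.1287 -0.0933 0 0 0 0 0.6; 0.1287 -0.0933 0 0 0 0 0.6; 0.1287 -0.0933 0 0 0 0 0.6; 0.1287 -0.0933 0 0 0 0 0.6; 0.1287 -0.0933 0 0 0 0 0.6; 0.0715 -0.0518 0 0 0 0 0.6"}}

```text
time: 14.75
tool_pos: [0.4831, 0.2256, 0.1656]
ee_rot: [-3.14, 0.001, 1.132]
wrist_force: [0.1, -0.7, -0.5]
width: 0.0563
finger_force: 0.0
```

Request:
{"name": "carry_out", "arguments": {"motion": "0 0 0 0 0 -0.0518 0.6; 0 0 0 0 0 -0.0725 0.6; 0 0 0 0 0 -0.0725 0.6; 0 0 0 0 0 -0.0725 0.6; 0 0 0 0 0 -0.0725 0.6; 0 0 0 0 0 -0.0725 0.6; 0 0 0 0 0 -0.0725 0.6; 0 0 0 0 0 -0.0725 0.6; 0 0 0 0 0 -0.0725 0.6; 0 0 0 0 0 -0.0725 0.6; 0 0 0 0 0 -0.014 0.6; 0 0 0 0 0 0 0.6"}}

```text
time: 16.25
tool_pos: [0.4845, 0.2238, 0.1665]
ee_rot: [-3.141, -0.0, 2.633]
wrist_force: [0.3, 0.7, -0.6]
width: 0.0568
finger_force: 0.0
```

```bash
python3 go.py r 0.0375
```

```text
r 0.0375 turn first: [-0.0002 -0.0002 -0.0009] then shift(target axes): [-0.0033  0.0019  0.6451] | shift(current axes): [-0.0036  0.0022  0.6451]
16.25 [0.4845 0.2238 0.1665] [-3.1411e+00 -4.0000e-04  2.6329e+00] 0.0568097251660435 0.0
```

Request:
{"name": "carry_out", "arguments": {"motion": "-0.0036 0.002 0.07 0 0 0 0.6; 0 0 0.13 0 0 0 0.6; 0 0 0.14 0 0 0 0.6; 0 0 0.13 0 0 0 0.6; 0 0 0.1 0 0 0 0.6; 0 0 0.05 0 0 0 0.6; 0 0 0.025 0 0 0 0.6; 0 0 0 0 0 0 0.6; 0 0 0 0 0 0 0.3; 0 0 0 0 0 0 0.3; 0 0 0 0 0 0 0.2; 0 0 0 0 0 0 0.2"}}

```text
time: 17.75
tool_pos: [0.486, 0.2239, 0.0384]
ee_rot: [3.141, 0.001, 2.635]
wrist_force: [0.2, -0.0, 2.4]
width: 0.0315
finger_force: 30.0
```

Request:
{"name": "carry_out", "arguments": {"motion": "0 0 -0.03 0 0 0 0.2; 0 0 -0.06 0 0 0 0.2; 0 0 -0.1 0 0 0 0.2; 0 0 -0.13 0 0 0 0.2; 0 0 -0.13 0 0 0 0.2; 0 0 -0.11 0 0 0 0.2; 0 0 -0.06 0 0 0 0.2; 0 0 -0.03 0 0 0 0.2; 0 0 0 0 0 0 0.2"}}

```text
time: 18.88
tool_pos: [0.4856, 0.2238, 0.1678]
ee_rot: [-3.141, -0.0, 2.635]
wrist_force: [-0.6, -0.7, -0.2]
width: 0.0312
finger_force: 30.0
```

Request:
{"name": "carry_out", "arguments": {"motion": "0 0 0 0 0 0.03 0.2; 0 0 0 0 0 0.06 0.2; 0 0 0 0 0 0.07 0.2; 0 0 0 0 0 0.07 0.2; 0 0 0 0 0 0.07 0.2; 0 0 0 0 0 0.07 0.2; 0 0 0 0 0 0.07 0.2; 0 0 0 0 0 0.07 0.2; 0 0 0 0 0 0.07 0.2; 0 0 0 0 0 0.07 0.2; 0 0 0 0 0 0.05 0.2; 0 0 0 0 0 0.019 0.2"}}

```text
time: 20.38
tool_pos: [0.485, 0.2236, 0.1664]
ee_rot: [-3.14, 0.002, 1.127]
wrist_force: [-0.8, -0.3, -0.1]
width: 0.0313
finger_force: 30.0
```

```bash
python3 go.py R 0.167
```

```text
R 0.167 turn first: [-0.0009  0.0008 -0.0008] then shift(target axes): [-1.6998  1.0365 -0.0028] | shift(current axes): [-1.6981  1.0393 -0.0017]
20.38 [0.485  0.2236 0.1664] [-3.1397e+00  1.8000e-03  1.1271e+00] 0.03132578900053028 29.99943494796753
```

Request:
{"name": "carry_out", "arguments": {"motion": "-0.034 0.0207 0 0 0 0 0.2; -0.068 0.0415 0 0 0 0 0.2; -0.0935 0.057 0 0 0 0 0.2; -0.1105 0.0674 0 0 0 0 0.2; -0.1105 0.0674 0 0 0 0 0.2; -0.1105 0.0674 0 0 0 0 0.2; -0.1105 0.0674 0 0 0 0 0.2; -0.1105 0.0674 0 0 0 0 0.2; -0.1105 0.0674 0 0 0 0 0.2; -0.1105 0.0674 0 0 0 0 0.2; -0.1105 0.0674 0 0 0 0 0.2; -0.1105 0.0674 0 0 0 0 0.2"}}

```text
time: 21.88
tool_pos: [0.5146, -0.0553, 0.1677]
ee_rot: [-3.141, 0.0, 1.128]
wrist_force: [0.1, 0.0, -0.3]
width: 0.0314
finger_force: 30.0
```

Request:
{"name": "carry_out", "arguments": {"motion": "-0.1105 0.0674 0 0 0 0 0.2; -0.1105 0.0674 0 0 0 0 0.2; -0.1105 0.0674 0 0 0 0 0.2; -0.085 0.0519 0 0 0 0 0.2; -0.051 0.0311 0 0 0 0 0.2; -0.0255 0.0156 0 0 0 0 0.2; -0.017 0.0104 0 0 0 0 0.2; 0 0 0 0 0 0 0.2; 0 0 0 0 0 0 0.2"}}

```text
time: 23.0
tool_pos: [0.5277, -0.1717, 0.1679]
ee_rot: [3.142, -0.0, 1.13]
wrist_force: [-0.8, 0.6, -0.2]
width: 0.0315
finger_force: 30.0
```

```bash
python3 go.py R 0.0385
```

```text
R 0.0385 turn first: [ 0.     -0.0001  0.0004] then shift(target axes): [-0.005  -0.0023  0.6472] | shift(current axes): [-0.0052 -0.0023  0.6472]
23.0 [ 0.5277 -0.1717  0.1679] [ 3.1416e+00 -3.0000e-04  1.1295e+00] 0.03148377821198408 29.999876618385315
```

Request:
{"name": "carry_out", "arguments": {"motion": "-0.005 -0.0023 0.06 0 0 0 0.2; 0 0 0.11 0 0 0 0.2; 0 0 0.12 0 0 0 0.2; 0 0 0.12 0 0 0 0.2; 0 0 0.1 0 0 0 0.2; 0 0 0.06 0 0 0 0.2; 0 0 0.04 0 0 0 0.2; 0 0 0.02 0 0 0 0.2; 0 0 0.01 0 0 0 0.2; 0 0 0.003 0 0 0 0.2; 0 0 0 0 0 0 0.2; 0 0 0 0 0 0 0.2"}}

```text
time: 24.5
tool_pos: [0.527, -0.173, 0.0396]
ee_rot: [3.141, -0.0, 1.129]
wrist_force: [-0.4, -0.6, -0.9]
width: 0.0314
finger_force: 30.0
```

Request:
{"name": "carry_out", "arguments": {"motion": "0 0 0.004 0 0 0 0.2; 0 0 0.003 0 0 0 0.2; 0 0 0 0 0 0 0.2"}}

```text
time: 24.88
tool_pos: [0.527, -0.173, 0.0384]
ee_rot: [3.141, -0.0, 1.129]
wrist_force: [-0.6, 0.9, 1.9]
width: 0.031
finger_force: 30.0
```

Contact. I'll release and rise.

Request:
{"name": "carry_out", "arguments": {"motion": "0 0 0 0 0 0 0.45; 0 0 0 0 0 0 0.6; 0 0 0 0 0 0 0.6; 0 0 -0.05 0 0 0 0.6; 0 0 -0.12 0 0 0 0.6; 0 0 -0.16 0 0 0 0.6; 0 0 -0.16 0 0 0 0.6; 0 0 -0.11 0 0 0 0.6; 0 0 -0.05 0 0 0 0.6; 0 0 0 0 0 0 0.6"}}

```text
time: 26.12
tool_pos: [0.5272, -0.1731, 0.1686]
ee_rot: [3.14, -0.0, 1.129]
wrist_force: [-0.1, 0.2, -0.4]
width: 0.0565
finger_force: 0.0
```

```bash
python3 go.py y 0.167
```

```text
y 0.167 turn first: [ 7.00e-04  5.00e-04 -7.19e-01] then shift(target axes): [0.8969 1.639  0.0082] | shift(current axes): [ 1.6937 -0.7888  0.0072]
26.12 [ 0.5272 -0.1731  0.1686] [ 3.1400e+00 -2.0000e-04  1.1288e+00] 0.05654920117664874 0.0
```

Request:
{"name": "carry_out", "arguments": {"motion": "0.0847 -0.0394 0.005 0 0 0 0.6; 0.1524 -0.071 0 0 0 0 0.6; 0.1524 -0.071 0 0 0 0 0.6; 0.1524 -0.071 0 0 0 0 0.6; 0.1524 -0.071 0 0 0 0 0.6; 0.1524 -0.071 0 0 0 0 0.6; 0.1524 -0.071 0 0 0 0 0.6; 0.1524 -0.071 0 0 0 0 0.6; 0.1524 -0.071 0 0 0 0 0.6; 0.1524 -0.071 0 0 0 0 0.6; 0.1524 -0.071 0 0 0 0 0.6; 0.0847 -0.0394 0 0 0 0 0.6"}}

```text
time: 27.62
tool_pos: [0.5276, 0.2028, 0.1654]
ee_rot: [-3.139, 0.001, 1.131]
wrist_force: [0.2, -0.2, -0.1]
width: 0.0565
finger_force: 0.0
```

Request:
{"name": "carry_out", "arguments": {"motion": "0 0 0 0 0 -0.0518 0.6; 0 0 0 0 0 -0.0725 0.6; 0 0 0 0 0 -0.0725 0.6; 0 0 0 0 0 -0.0725 0.6; 0 0 0 0 0 -0.0725 0.6; 0 0 0 0 0 -0.0725 0.6; 0 0 0 0 0 -0.0725 0.6; 0 0 0 0 0 -0.0725 0.6; 0 0 0 0 0 -0.0725 0.6; 0 0 0 0 0 -0.0725 0.6; 0 0 0 0 0 -0.0147 0.6; 0 0 0 0 0 0 0.6"}}

```text
time: 29.12
tool_pos: [0.5288, 0.2007, 0.1665]
ee_rot: [-3.141, -0.001, 2.633]
wrist_force: [-0.2, 0.2, -0.2]
width: 0.0563
finger_force: 0.0
```

```bash
python3 go.py y 0.038
```

```text
y 0.038 turn first: [-0.0002 -0.0002 -0.0009] then shift(target axes): [-0.0031  0.0013  0.6425] | shift(current axes): [-0.0034  0.0017  0.6425]
29.12 [0.5288 0.2007 0.1665] [-3.1411e+00 -5.0000e-04  2.6328e+00] 0.05633729691202796 0.0
```

Request:
{"name": "carry_out", "arguments": {"motion": "-0.0034 0.0015 0.07 0 0 0 0.6; 0 0 0.13 0 0 0 0.6; 0 0 0.14 0 0 0 0.6; 0 0 0.13 0 0 0 0.6; 0 0 0.1 0 0 0 0.6; 0 0 0.05 0 0 0 0.6; 0 0 0.025 0 0 0 0.6; 0 0 0 0 0 0 0.6; 0 0 0 0 0 0 0.3; 0 0 0 0 0 0 0.3; 0 0 0 0 0 0 0.2; 0 0 0 0 0 0 0.2"}}

```text
time: 30.62
tool_pos: [0.5302, 0.2007, 0.0384]
ee_rot: [3.141, 0.001, 2.635]
wrist_force: [-0.0, -0.4, 0.9]
width: 0.0312
finger_force: 30.0
```

Request:
{"name": "carry_out", "arguments": {"motion": "0 0 -0.03 0 0 0 0.2; 0 0 -0.06 0 0 0 0.2; 0 0 -0.1 0 0 0 0.2; 0 0 -0.13 0 0 0 0.2; 0 0 -0.13 0 0 0 0.2; 0 0 -0.11 0 0 0 0.2; 0 0 -0.06 0 0 0 0.2; 0 0 -0.03 0 0 0 0.2; 0 0 0 0 0 0 0.2"}}

```text
time: 31.75
tool_pos: [0.5298, 0.2006, 0.1678]
ee_rot: [-3.142, -0.0, 2.635]
wrist_force: [-0.1, 0.1, -0.9]
width: 0.0312
finger_force: 30.0
```

Request:
{"name": "carry_out", "arguments": {"motion": "0 0 0 0 0 0.03 0.2; 0 0 0 0 0 0.06 0.2; 0 0 0 0 0 0.07 0.2; 0 0 0 0 0 0.07 0.2; 0 0 0 0 0 0.07 0.2; 0 0 0 0 0 0.07 0.2; 0 0 0 0 0 0.07 0.2; 0 0 0 0 0 0.07 0.2; 0 0 0 0 0 0.07 0.2; 0 0 0 0 0 0.07 0.2; 0 0 0 0 0 0.05 0.2; 0 0 0 0 0 0.0185 0.2"}}

```text
time: 33.25
tool_pos: [0.5291, 0.2004, 0.1664]
ee_rot: [-3.14, 0.002, 1.128]
wrist_force: [0.0, 1.1, -1.7]
width: 0.0318
finger_force: 30.0
```

```bash
python3 go.py Y 0.167; python3 - <<'E'
from geo import *
t=imaging.snapshot("side")
c=cv2.resize(np.ascontiguousarray(t["pixels"][70:300,170:380,::-1]),None,fx=2.5,fy=2.5,interpolation=cv2.INTER_CUBIC)
cv2.imwrite("pics/t9.png",np.clip(c*1.6,0,255).astype('uint8'))
E
```

```text
Y 0.167 turn first: [-0.001   0.0008 -0.0003] then shift(target axes): [-1.9646  0.7875 -0.0032] | shift(current axes): [-1.9642e+00  7.8850e-01 -1.5000e-03]
33.25 [0.5291 0.2004 0.1664] [-3.1395e+00  1.7000e-03  1.1282e+00] 0.03175938485475473 29.999480545520782
```

View pics/t9.png

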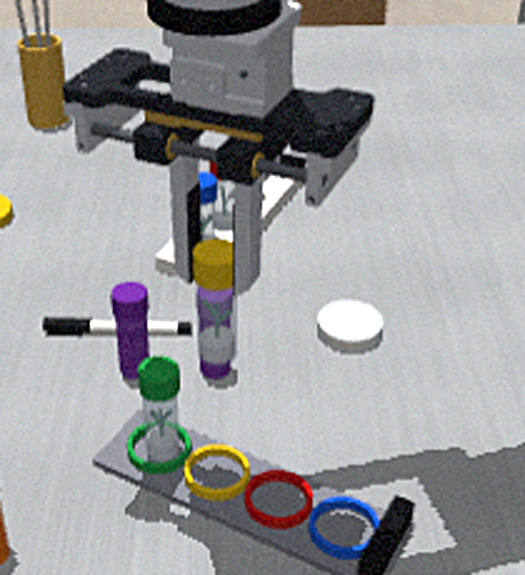

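The yellow vial is held upright at crop (215,300), and blue and red are standing in the white rack behind it. On to the next place.

Request:
{"name": "carry_out", "arguments": {"motion": "-0.0393 0.0158 0 0 0 0 0.2; -0.0786 0.0315 0 0 0 0 0.2; -0.1081 0.0433 0 0 0 0 0.2; -0.1277 0.0512 0 0 0 0 0.2; -0.1277 0.0512 0 0 0 0 0.2; -0.1277 0.0512 0 0 0 0 0.2; -0.1277 0.0512 0 0 0 0 0.2; -0.1277 0.0512 0 0 0 0 0.2; -0.1277 0.0512 0 0 0 0 0.2; -0.1277 0.0512 0 0 0 0 0.2; -0.1277 0.0512 0 0 0 0 0.2; -0.1277 0.0512 0 0 0 0 0.2"}}

```text
time: 34.8
tool_pos: [0.5114, -0.0971, 0.1679]
ee_rot: [3.141, 0.0, 1.129]
wrist_force: [-0.2, 0.3, -0.9]
width: 0.0317
finger_force: 30.0
```

Request:
{"name": "carry_out", "arguments": {"motion": "-0.1277 0.0512 0 0 0 0 0.2; -0.1277 0.0512 0 0 0 0 0.2; -0.1277 0.0512 0 0 0 0 0.2; -0.0983 0.0394 0 0 0 0 0.2; -0.059 0.0236 0 0 0 0 0.2; -0.0295 0.0118 0 0 0 0 0.2; -0.0197 0.0079 0 0 0 0 0.2; 0 0 0 0 0 0 0.2; 0 0 0 0 0 0 0.2"}}

```text
time: 35.92
tool_pos: [0.5047, -0.2215, 0.1679]
ee_rot: [-3.142, -0.0, 1.131]
wrist_force: [-0.2, -0.7, 0.1]
width: 0.0312
finger_force: 30.0
```

```bash
python3 go.py Y 0.0385
```

```text
Y 0.0385 turn first: [-0.     -0.0001  0.0009] then shift(target axes): [-0.0057 -0.0045  0.647 ] | shift(current axes): [-0.0059 -0.0045  0.647 ]
35.92 [ 0.5047 -0.2215  0.1679] [-3.1415e+00 -3.0000e-04  1.1307e+00] 0.03124631255073717 29.99983459711075
```

Request:
{"name": "carry_out", "arguments": {"motion": "-0.005 -0.004 0.06 0 0 0 0.2; 0 0 0.11 0 0 0 0.2; 0 0 0.12 0 0 0 0.2; 0 0 0.12 0 0 0 0.2; 0 0 0.1 0 0 0 0.2; 0 0 0.06 0 0 0 0.2; 0 0 0.04 0 0 0 0.2; 0 0 0.02 0 0 0 0.2; 0 0 0.01 0 0 0 0.2; 0 0 0.003 0 0 0 0.2; 0 0 0 0 0 0 0.2; 0 0 0 0 0 0 0.2"}}

```text
time: 37.42
tool_pos: [0.5036, -0.2227, 0.0396]
ee_rot: [3.141, -0.0, 1.13]
wrist_force: [0.4, -0.1, -1.5]
width: 0.0315
finger_force: 30.0
```

Request:
{"name": "carry_out", "arguments": {"motion": "0 0 0.004 0 0 0 0.2; 0 0 0.003 0 0 0 0.2; 0 0 0 0 0 0 0.2"}}

```text
time: 37.8
tool_pos: [0.5036, -0.2227, 0.0384]
ee_rot: [3.141, -0.0, 1.13]
wrist_force: [-0.5, -0.1, 3.0]
width: 0.0313
finger_force: 30.0
```

Request:
{"name": "carry_out", "arguments": {"motion": "0 0 0 0 0 0 0.45; 0 0 0 0 0 0 0.6; 0 0 0 0 0 0 0.6; 0 0 -0.05 0 0 0 0.6; 0 0 -0.12 0 0 0 0.6; 0 0 -0.16 0 0 0 0.6; 0 0 -0.16 0 0 0 0.6; 0 0 -0.11 0 0 0 0.6; 0 0 -0.05 0 0 0 0.6; 0 0 0 0 0 0 0.6"}}

```text
time: 39.05
tool_pos: [0.5038, -0.2227, 0.1686]
ee_rot: [3.14, 0.0, 1.13]
wrist_force: [-0.2, -0.3, 0.3]
width: 0.0563
finger_force: 0.0
```

```bash
python3 go.py g 0.167
```

```text
g 0.167 turn first: [ 6.000e-04  5.000e-04 -7.185e-01] then shift(target axes): [0.641  1.8912 0.0081] | shift(current axes): [ 1.9294 -0.515   0.0072]
39.05 [ 0.5038 -0.2227  0.1686] [3.1401 0.     1.1299] 0.056292958570153755 0.0
```

Request:
{"name": "carry_out", "arguments": {"motion": "0.0965 -0.0258 0.005 0 0 0 0.6; 0.1736 -0.0464 0 0 0 0 0.6; 0.1736 -0.0464 0 0 0 0 0.6; 0.1736 -0.0464 0 0 0 0 0.6; 0.1736 -0.0464 0 0 0 0 0.6; 0.1736 -0.0464 0 0 0 0 0.6; 0.1736 -0.0464 0 0 0 0 0.6; 0.1736 -0.0464 0 0 0 0 0.6; 0.1736 -0.0464 0 0 0 0 0.6; 0.1736 -0.0464 0 0 0 0 0.6; 0.1736 -0.0464 0 0 0 0 0.6; 0.0965 -0.0258 0 0 0 0 0.6"}}

```text
time: 40.55
tool_pos: [0.5736, 0.1729, 0.1653]
ee_rot: [-3.139, 0.001, 1.132]
wrist_force: [-1.4, 0.4, -0.5]
width: 0.0564
finger_force: 0.0
```

Request:
{"name": "carry_out", "arguments": {"motion": "0 0 0 0 0 -0.0518 0.6; 0 0 0 0 0 -0.0725 0.6; 0 0 0 0 0 -0.0725 0.6; 0 0 0 0 0 -0.0725 0.6; 0 0 0 0 0 -0.0725 0.6; 0 0 0 0 0 -0.0725 0.6; 0 0 0 0 0 -0.0725 0.6; 0 0 0 0 0 -0.0725 0.6; 0 0 0 0 0 -0.0725 0.6; 0 0 0 0 0 -0.0725 0.6; 0 0 0 0 0 -0.0142 0.6; 0 0 0 0 0 0 0.6"}}

```text
time: 42.05
tool_pos: [0.5746, 0.1704, 0.1665]
ee_rot: [-3.141, -0.001, 2.633]
wrist_force: [-0.6, -0.1, -0.4]
width: 0.0563
finger_force: 0.0
```

```bash
python3 go.py g 0.038
```

```text
g 0.038 turn first: [-0.0002 -0.0003 -0.0009] then shift(target axes): [-0.0037  0.0011  0.6424] | shift(current axes): [-0.004   0.0014  0.6424]
42.05 [0.5746 0.1704 0.1665] [-3.1411e+00 -6.0000e-04  2.6329e+00] 0.05630434365182596 0.0
```

Request:
{"name": "carry_out", "arguments": {"motion": "-0.004 0.0014 0.07 0 0 0 0.6; 0 0 0.13 0 0 0 0.6; 0 0 0.14 0 0 0 0.6; 0 0 0.13 0 0 0 0.6; 0 0 0.1 0 0 0 0.6; 0 0 0.05 0 0 0 0.6; 0 0 0.025 0 0 0 0.6; 0 0 0 0 0 0 0.6; 0 0 0 0 0 0 0.3; 0 0 0 0 0 0 0.3; 0 0 0 0 0 0 0.2; 0 0 0 0 0 0 0.2"}}

```text
time: 43.55
tool_pos: [0.5761, 0.1703, 0.0385]
ee_rot: [3.141, 0.001, 2.635]
wrist_force: [-0.3, 0.9, 1.5]
width: 0.0311
finger_force: 30.0
```

Request:
{"name": "carry_out", "arguments": {"motion": "0 0 -0.03 0 0 0 0.2; 0 0 -0.06 0 0 0 0.2; 0 0 -0.1 0 0 0 0.2; 0 0 -0.13 0 0 0 0.2; 0 0 -0.13 0 0 0 0.2; 0 0 -0.11 0 0 0 0.2; 0 0 -0.06 0 0 0 0.2; 0 0 -0.03 0 0 0 0.2; 0 0 0 0 0 0 0.2"}}

```text
time: 44.68
tool_pos: [0.5756, 0.1702, 0.1677]
ee_rot: [-3.142, -0.0, 2.635]
wrist_force: [0.1, -0.3, -1.4]
width: 0.0315
finger_force: 30.0
```

Request:
{"name": "carry_out", "arguments": {"motion": "0 0 0 0 0 0.03 0.2; 0 0 0 0 0 0.06 0.2; 0 0 0 0 0 0.07 0.2; 0 0 0 0 0 0.07 0.2; 0 0 0 0 0 0.07 0.2; 0 0 0 0 0 0.07 0.2; 0 0 0 0 0 0.07 0.2; 0 0 0 0 0 0.07 0.2; 0 0 0 0 0 0.07 0.2; 0 0 0 0 0 0.07 0.2; 0 0 0 0 0 0.05 0.2; 0 0 0 0 0 0.0185 0.2"}}

```text
time: 46.18
tool_pos: [0.575, 0.17, 0.1663]
ee_rot: [-3.139, 0.002, 1.128]
wrist_force: [-0.8, 0.1, -1.1]
width: 0.0314
finger_force: 30.0
```

```bash
python3 go.py G 0.167
```

```text
G 0.167 turn first: [-0.0011  0.0008 -0.0003] then shift(target axes): [-2.2004  0.515  -0.0035] | shift(current axes): [-2.2001e+00  5.1630e-01 -1.2000e-03]
46.17 [0.575  0.17   0.1663] [-3.1394e+00  1.6000e-03  1.1281e+00] 0.031382535515574135 29.999404549598694
```

Request:
{"name": "carry_out", "arguments": {"motion": "-0.044 0.0103 0 0 0 0 0.2; -0.088 0.0206 0 0 0 0 0.2; -0.121 0.0284 0 0 0 0 0.2; -0.143 0.0335 0 0 0 0 0.2; -0.143 0.0335 0 0 0 0 0.2; -0.143 0.0335 0 0 0 0 0.2; -0.143 0.0335 0 0 0 0 0.2; -0.143 0.0335 0 0 0 0 0.2; -0.143 0.0335 0 0 0 0 0.2; -0.143 0.0335 0 0 0 0 0.2; -0.143 0.0335 0 0 0 0 0.2; -0.143 0.0335 0 0 0 0 0.2"}}

```text
time: 47.68
tool_pos: [0.5083, -0.141, 0.1678]
ee_rot: [-3.141, 0.0, 1.129]
wrist_force: [-0.5, -0.6, -0.8]
width: 0.0314
finger_force: 30.0
```

Request:
{"name": "carry_out", "arguments": {"motion": "-0.143 0.0335 0 0 0 0 0.2; -0.143 0.0335 0 0 0 0 0.2; -0.143 0.0335 0 0 0 0 0.2; -0.11 0.0258 0 0 0 0 0.2; -0.066 0.0155 0 0 0 0 0.2; -0.033 0.0077 0 0 0 0 0.2; -0.022 0.0052 0 0 0 0 0.2; 0 0 0 0 0 0 0.2; 0 0 0 0 0 0 0.2"}}

```text
time: 48.8
tool_pos: [0.4813, -0.2712, 0.1679]
ee_rot: [-3.142, -0.0, 1.131]
wrist_force: [0.2, 0.3, -1.2]
width: 0.0317
finger_force: 30.0
```

```bash
python3 go.py G 0.0385
```

```text
G 0.0385 turn first: [-0.     -0.0001  0.001 ] then shift(target axes): [-0.0061 -0.0055  0.6469] | shift(current axes): [-0.0062 -0.0055  0.6468]
48.8 [ 0.4813 -0.2712  0.1679] [-3.1415e+00 -3.0000e-04  1.1307e+00] 0.03173492363845499 29.999812245368958
```

Request:
{"name": "carry_out", "arguments": {"motion": "-0.005 -0.005 0.06 0 0 0 0.2; 0 0 0.11 0 0 0 0.2; 0 0 0.12 0 0 0 0.2; 0 0 0.12 0 0 0 0.2; 0 0 0.1 0 0 0 0.2; 0 0 0.06 0 0 0 0.2; 0 0 0.04 0 0 0 0.2; 0 0 0.02 0 0 0 0.2; 0 0 0.01 0 0 0 0.2; 0 0 0.003 0 0 0 0.2; 0 0 0 0 0 0 0.2; 0 0 0 0 0 0 0.2"}}

```text
time: 50.3
tool_pos: [0.48, -0.2723, 0.0396]
ee_rot: [3.141, 0.0, 1.13]
wrist_force: [1.1, 0.1, -0.2]
width: 0.0315
finger_force: 30.0
```

Request:
{"name": "carry_out", "arguments": {"motion": "0 0 0.004 0 0 0 0.2; 0 0 0.003 0 0 0 0.2; 0 0 0 0 0 0 0.2"}}

```text
time: 50.68
tool_pos: [0.48, -0.2723, 0.0384]
ee_rot: [3.141, 0.0, 1.13]
wrist_force: [0.1, 1.0, 1.8]
width: 0.0318
finger_force: 30.0
```

Request:
{"name": "carry_out", "arguments": {"motion": "0 0 0 0 0 0 0.45; 0 0 0 0 0 0 0.6; 0 0 0 0 0 0 0.6; 0 0 -0.05 0 0 0 0.6; 0 0 -0.12 0 0 0 0.6; 0 0 -0.16 0 0 0 0.6; 0 0 -0.16 0 0 0 0.6; 0 0 -0.16 0 0 0 0.6; 0 0 -0.05 0 0 0 0.6; 0 0 0 0 0 0 0.6"}}

```text
time: 51.92
tool_pos: [0.4801, -0.2724, 0.1784]
ee_rot: [3.14, 0.0, 1.13]
wrist_force: [-0.4, 0.3, -0.1]
width: 0.0564
finger_force: 0.0
```

Request:
{"name": "carry_out", "arguments": {"motion": "0.07 -0.05 0 0 0 0 0.6; 0.15 -0.08 0 0 0 0 0.6; 0.15 -0.08 0 0 0 0 0.6; 0.15 -0.08 0 0 0 0 0.6; 0.15 -0.08 0 0 0 0 0.6; 0.15 -0.08 0 0 0 0 0.6; 0.15 -0.08 0 0 0 0 0.6; 0.15 -0.08 0 0 0 0 0.6; 0.15 -0.08 0 0 0 0 0.6; 0.15 -0.08 0 0 0 0 0.6; 0.07 -0.05 0 0 0 0 0.6; 0 0 0 0 0 0 0.6"}}

```text
time: 53.42
tool_pos: [0.4577, 0.0681, 0.1771]
ee_rot: [-3.14, 0.001, 1.132]
wrist_force: [0.4, 0.0, 0.1]
width: 0.0561
finger_force: 0.0
```

```bash
python3 - <<'E'
from geo import *
t=imaging.snapshot("side");s=imaging.snapshot("top")
f=lambda i,k:cv2.resize(np.ascontiguousarray(i),None,fx=k,fy=k,interpolation=cv2.INTER_CUBIC)
c=np.hstack([f(t["pixels"][70:200,200:330,::-1],3),f(s["pixels"][150:280,280:415,::-1],3)])
cv2.imwrite("pics/t10.png",np.clip(c*1.6,0,255).astype('uint8'))
E
```

```text
(no output)
```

View pics/t10.png

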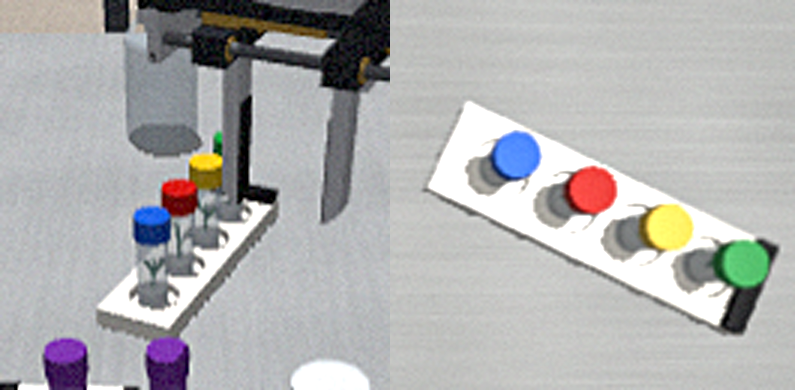

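All four vials stand upright in the recesses. In the top crop, blue (515,155) is farthest from the black block, followed by red (592,190), yellow (667,227) and green (742,263). The arm is clear.

```bash
python3 -c "
from bench import robot
print(robot.close_job())"
```

```text
the job is handed in; nothing more can be done
None
```

I moved all four vials upright into the white rack in reverse order (blue farthest from its black block, then red, yellow and green nearest) and handed the job in at about 53 s; the final pictures showed all four standing in their recesses.

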